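Press a sealing mat onto a well plate and hold the press closed

ROBOT

A 6-joint arm with a two-finger parallel gripper is mounted at the origin on the work surface; the furniture and walls round the work are solid. World frame = base frame: x ahead of the robot, y to its left, z up, the work surface at z = 0. Lengths are in mm, angles in degrees, forces in N, time in s.
With the tool pointing down it reaches from about 200 to 875 mm from the base axis. Payload 3.4 kg.
Tool frame: the origin (TCP) lies between the finger pads; the fingertips stand 11 mm ahead of it and the grasp point (between the pads) lies 8 mm behind it; z points along the fingers, y is the line along which they close (so a half turn about z gives the same grasp; the last joint's range is limited). The gripper opens to 94 mm and grips with 3 to 60 N. Pads are 16 mm wide; open, the fingers measure 119 mm over their backs; the gripper's body (75 mm by 177 mm) begins 78 mm behind the grasp point.
Start: joints at [-70.76, 15.808, 86.224, -0, 77.962, -6.933], TCP at [253.625, -516.08, 216.493] pointing down, gripper open.
Joint ranges: [-165.64, 165.64], [-43.16, 119.46], [12.63, 154.43], [-67.54, 247.53], [6.08, 155.33], [-154.97, 154.97]. Speed limits (degrees/s): [147.25, 147.25, 180, 180, 180, 180].

INTERFACE

Orientations are given as a 3x3 rotation matrix whose columns are the frame's x, y, z axes.
In Python, from plant import sense, eyes, r gives the robot as it stands. The module is installed in compiled form; this text tells all that it offers.
- The arm moves only by the tool play_rows, never from a script. Its arguments are lists of equal length, an entry for each row: "jaw": the gripper command: -1 is shut, 1 is fully open, values between are in proportion; "travel": the shift along the tool's x, y, z in m, a list of three; "yaw": the turn about the tool's z in degrees. In form: {"jaw": [jaw, ...], "travel": [[x, y, z], ...], "yaw": [yaw, ...]}. A call has 1 to 5 rows; each row is the pose to reach, as a shift and turn from the pose commanded when the call began, along the tool's axes at that moment; what a row does not reach only later rows make up. A row lasts 1/12 s, in which the tool goes at most 41.7 mm and 7.16 degrees, less where a joint would pass 70% of its speed; a pose out of reach is approached as far as the arm can. A call with a gripper value outside its range is refused whole. The fingers move at their own pace and stop on an object; "grip_force" is the grip in N (left out, the last holds). Time passes only in rows, so rows that repeat a pose let the fingers close. It gives the time, the measured TCP pose, the force, the opening and the grip force at its end, in the units of the state.
- sense(): the state, without advancing time (a new reading comes with each control period).
- eyes.grab_frame(name): name is "side" or "top" or "wrist"; returns (picture, depth): 400x640x3 uint8, red, green, blue; 400x640 float32, mm along the optical axis (not along the pixel's ray), 0 where there is no reading.
- eyes.camera_params(name): a dict with "mtx" (3x3 intrinsics, pixels), "k1" (the pictures are not rectified: a ray, as slopes to the right and down, at radius r is drawn at 1 + k1 r^2 times it, then the intrinsics apply), "pose" (4x4, takes a point from camera to world coordinates); the wrist camera has in their place "tool_from_camera" (4x4, takes a point from camera to tool coordinates, whose origin is the TCP and whose axes are the flange's). Camera axes: x right, y down, z forward; pixel columns grow to the right and rows downward; lengths in mm; the calibration is good to about 2 mm. A picture is of the moment at which its call begins: read the wrist's pose just before it. camera_params takes no time and is no camera call.
- r.finish_job(): hands the job in; it is judged then, once.
The state is a dict: "clock": time; "joint_positions": joint angles; "qd": joint speeds; "joint_torque": joint torques, N m; "tool_pos": TCP position; "tcp_rot": TCP orientation; "ft_force": force on the tool from outside, world axes, zero at the start; "moment": the same for the moment, N m; "gripper_width": opening from 0.0 (shut) to 1.0 (fully open); "finger_force": force on a finger pad.
Only numpy, scipy, OpenCV 4.12 (cv2) and the standard library are available. Lean on these libraries where they do the work, as an engineer would, in place of code of your own. Each camera call takes 0.05 s, during which the arm holds its last target. There are 200 camera calls.

TASK

Seal the well plate in the bench press: push its sliding carrier along the rods until it clicks into the station detent under the press head, and only then bring the sprung lever forward and down to its stop, so the platen squeezes the sealing mat onto the plate. Finish while still holding the lever against its stop with the fingers: do not let it spring back and do not let go. Leave the timer, the tip box, the amber bottle and the culture flask where they stand.

Things in the scene. Friction and masses are not known exactly. Their poses are not given: they have to be found in the camera images.
- press: White C-frame hand press, fixed on the bench. Origin: on the bench, under the middle of the press station. x runs from the open front to the column at the back, y along the rods from the loading end (-y) to the station, z up. Base x -62..62, y -275..125 mm, rod end blocks to z 43. Column x 64..116, y +-45; head x -34..116, y +-40, z 122..207 mm. Platen hangs below the head.
- carrier (a joint): Carrier position along the press's y, m: 0 = station under the head, negative = loading end; travel -0.180 to 0.032. Starts at -0.165 to -0.105 on plain rods, sliding with about 1 N. At 0 a sprung ball drops into a notch: within 4 mm of 0 it pulls a released carrier exactly home, and 5 to 6 N push it out again, so it can be overrun.
- carrier_grip (a point): Centre of the black upright grip plate of the carrier: 52 mm along the press's x, 14 mm thick along y, 34 mm high (z 52 to 86 mm over the bench, this point at 69). It stands on a flat 40 mm wide tongue, in the press frame at x 0, y = carrier joint - 0.140 m. The carrier's body (108 x 150 mm, 58 mm high edge stops) begins 58 mm from its inner face.
- seal_mat: Grey sealing mat, 80 x 122 x 3 mm, lying on the 24-well plate (128 x 86 x 16 mm) in the carrier, with which it moves. Origin: centre of its underside, z 68 mm.
- platen: Aluminium platen with a dark pad beneath, 88 x 130 x 13 mm, under the press head at the station. Origin: centre of its underside, z 88 mm with the lever at rest; the lever drives it 20 mm down. It is sprung and meets the mat at lever angle 0.76 rad.
- lever (a joint): Angle of the press lever, rad: 0 = at rest, leaning 0.576 rad forward from upright; grows as its grip bar goes forward (press -x) and down, to the hard stop at 0.90, where the lever is almost level. A spring drives it back to 0 when let go: at the grip bar about 4 N start it and 10 N hold it at the stop.
- lever_pivot (a point): Point on the lever's turning axis, midway between its two arms: x 22 mm, y 0, z 165 mm in the press frame. The axis lies along the press's y.
- lever_grip (a point): Centre of the lever's grip bar: round, ribbed, 20 mm thick, 102 mm long along the press's y between two side arms (8 mm thick, at y +-57 mm), 140 mm from the pivot. At lever angle q, in the press frame: x = 0.022 - 0.140 sin(0.576+q), y = 0, z = 0.165 + 0.140 cos(0.576+q) m: z 282 mm at rest, 178 mm at the stop. Free all round between the arms: pinch it from above or push on its top.
- timer: Bench timer, white, 66 x 66 x 18 mm, loose, lying on the right at the front. Origin: centre of its underside.
- tip_box: Green pipette tip box, 118 x 68 x 63 mm, loose, on the bench in front of the press. Origin: centre of its underside.
- bottle: Small amber bottle with black cap, 50 mm in diameter, 101 mm high, loose, behind the rods. Origin: centre of its underside.
- flask: Lying culture flask, 73 x 142 x 41 mm, loose, near the right edge of the bench beside the loading end. Origin: centre of its underside.

How it is judged (in metres and radians):
On the way, in this order (a step that is already met when the one before it is completed fails the run):
1. the carrier sits in the station detent (within 2 mm) with the lever still up (value of joint carrier between -0.002 and 0.002 m and value of joint lever below 0.1 rad), for 0.2 s.
2. the lever is at its stop with the carrier in the detent (value of joint lever above 0.86 rad and value of joint carrier between -0.002 and 0.002 m), for 0.2 s.
At the end, for the whole second after the job is handed in: The fingers are still holding the lever at its stop (joint at least 0.86 of 0.90 rad, fingers bearing on the lever with more than 2 N), the carrier sits in the station detent within 2 mm and the platen bears on the sealing mat with more than 4 N, all through the last second (all of step 2 and contact force between the fingers and lever above 2 N and contact force between platen and seal_mat above 4 N); the arm keeps its last pose, push and grip.
It fails at once if the press is worked (lever past 0.35 rad) while the carrier is not in its detent (value of joint lever above 0.35 rad and (value of joint carrier below -0.004 m or value of joint carrier above 0.004 m)).
It fails at once if a bystander is moved by more than 3 cm (distance of any of timer, tip_box, bottle, flask from where it was at the start of the episode above 0.03 m).
It also fails if it takes over 48 s, if anything falls off the work surface, if the arm or the gripper's body presses on something with over 40 N, if the wrist force passes 120 N, or if a joint passes its speed limit or range.

## Working session

There is one attempt and no reset: what is moved stays moved. The work goes in short steps, Python scripts to look and compute and a tool call to move; the robot and the scene stay as the last step left them, time stands still between calls to the robot, and variables do not carry over. Pictures are saved under pics/ and viewed, at most 10 in all, crops included, and the job is handed in when it is done.

Besides the shell and the picture viewer there is one more tool, called after "Call:" as a command line: name --pt "numbers of a row" for each row, then --argument value for the rest. play_rows: Moves the arm, as the interface text tells. Its arguments: {"type":"object","properties":{"jaw":{"type":"array"},"travel":{"type":"array"},"yaw":{"type":"array"},"grip_force":{"type":"number"}},"required":["jaw","travel","yaw"]}

```bash
mkdir -p pics
cat > h.py <<'E'
import numpy as np, cv2
from plant import sense, eyes, r
def cloud(name):
    s=sense(); img,d=eyes.grab_frame(name); p=eyes.camera_params(name)
    if 'pose' in p: T=np.array(p['pose'])
    else:
        W=np.eye(4);W[:3,:3]=np.array(s['tcp_rot']);W[:3,3]=s['tool_pos'];T=W@np.array(p['tool_from_camera'])
    K=np.array(p['mtx'],float);h,w=d.shape
    u,v=np.meshgrid(np.arange(w),np.arange(h))
    x=cv2.undistortPoints(np.stack([u,v],-1).reshape(-1,1,2).astype(np.float64),K,np.array([p['k1'],0,0,0.])).reshape(h,w,2)
    P=np.concatenate([x*d[...,None],d[...,None]],-1)@T[:3,:3].T+T[:3,3]
    P[d<=0]=np.nan
    return img,d,P,T
def save(img,n): cv2.imwrite('pics/'+n+'.png',img[...,::-1])
E
python3 - <<'E'
from h import *
s=sense();print(s['tool_pos'],np.round(s['tcp_rot'],3).tolist(),s['clock'])
for n in('top','side'):
    img,d,P,T=cloud(n);save(img,n+'0');np.savez('pics/'+n+'0.npz',img=img,P=P,T=T);print(n,T[:3,3],T[:3,2])
E
```

```text
[ 253.43092044 -515.51828099  215.63224105] [[0.897, 0.441, -0.001], [0.441, -0.897, 0.002], [0.0, -0.002, -1.0]] 0.0
top [-253.33326735   24.91334475 1271.4197982 ] [ 0.58875591 -0.11695689 -0.79980471]
side [ 543.30179349 -945.84850452  811.97567084] [ 0.0236174   0.78062686 -0.62455098]
```

View pics/top0.png

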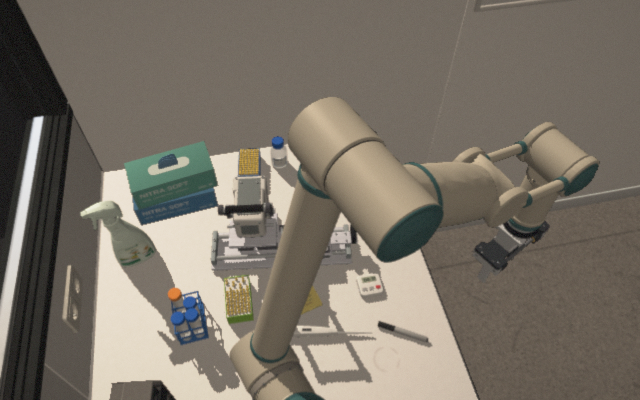

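View pics/side0.png

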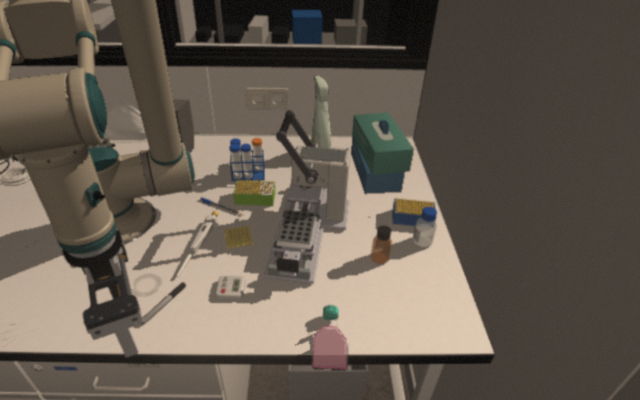

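The side view shows the press running along world +y. The black carrier grip is at about (289,262), the lever bar near (295,125), the column at about (340,190), the bottle at (382,245) and the flask at (330,340). I'll measure these and look at a close crop.

Run:
```python
from h import *
z=np.load('pics/side0.npz');img,P=z['img'],z['P']
c=cv2.resize(img[95:295,230:370],None,fx=4,fy=4,interpolation=cv2.INTER_CUBIC)[:, :]
c=cv2.resize(img[100:290,240:400],None,fx=3.1,fy=3.1,interpolation=cv2.INTER_CUBIC);save(c,'sidec')
for (u,v) in [(289,262),(289,254),(305,170),(283,130),(290,115),(300,150),(325,155),(300,230),(285,272),(330,340),(382,232),(230,284),(255,187)]:
    print((u,v),img[v,u],np.round(P[v,u]))
# black, grip height
m=(img.max(2)<70)&(P[...,2]>45)&(P[...,2]<95);m[:240]=0;m[:,:270]=0;m[:,310:]=0
q=P[m];print('black',len(q),np.round(np.percentile(q,[3,50,97],axis=0)))
# high points: lever
m=(P[...,2]>215)&(P[...,0]>450)&(P[...,0]<800)&(P[...,1]<250);m[:,:260]=0;m[:,310:]=0
q=P[m];print('lever',len(q),np.round(np.percentile(q,[3,50,97],axis=0)));
t=q[q[:,2]>262];print('bar',len(t),np.round(np.percentile(t,[3,50,97],axis=0)),np.argwhere(m)[q[:,2]>262].mean(0))
# rod base: points near z 43
```

```text
(289, 262) [36 32 28] [ 512. -244.   85.]
(289, 254) [157 144 136] [ 509. -186.   53.]
(305, 170) [45 41 38] [547. -21. 190.]
(283, 130) [50 44 43] [492.   5. 291.]
(290, 115) [39 33 31] [507.  88. 290.]
(300, 150) [141 129 113] [534.  58. 202.]
(325, 155) [88 85 77] [600.  28. 206.]
(300, 230) [68 61 56] [ 536. -116.   70.]
(285, 272) [85 79 74] [ 502. -244.   51.]
(330, 340) [156 114 112] [ 603. -400.    6.]
(382, 232) [45 39 35] [ 738. -154.   99.]
(230, 284) [174 157 141] [ 369. -250.   15.]
(255, 187) [124  98  48] [399. 104.  43.]
black 299 [[ 474. -248.   54.]
 [ 507. -243.   72.]
 [ 546. -155.   86.]]
lever 662 [[481. -18. 217.]
 [509.  23. 264.]
 [547. 102. 292.]]
bar 346 [[478. -16. 264.]
 [498.  29. 286.]
 [520. 106. 293.]] [127.06069364 285.86416185]
```

View pics/sidec.png

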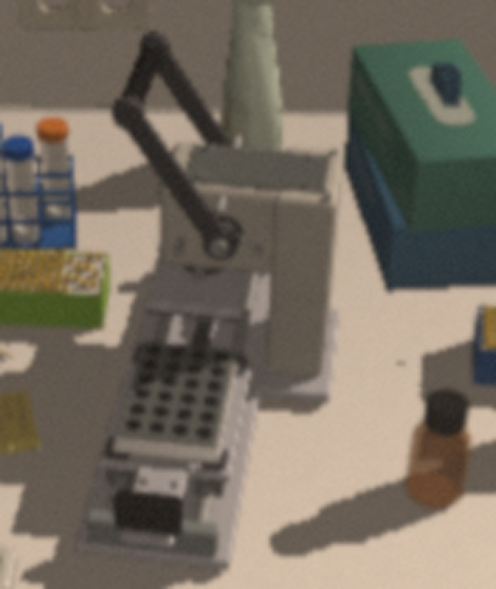

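The crop shows the black grip plate at the loading end (150,510), the open lever with its bar (140,75), and clear space around both. Next I'll fit the press yaw and work out the move.

Run:
```python
from h import *
z=np.load('pics/side0.npz');img,P=z['img'],z['P']
def line(q,nm):
    v=cv2.fitLine(q[:,:2].astype(np.float32),cv2.DIST_HUBER,0,.01,.01).ravel();print(nm,len(q),np.round(v,3),'ang',np.degrees(np.arctan2(v[1],v[0])),np.round(np.percentile(q,[2,50,98],axis=0)))
reg=np.zeros(P.shape[:2],bool);reg[245:280,270:310]=1
m=reg&(img.max(2)<75)&(P[...,2]>58)&(P[...,2]<82)&(P[...,1]<-225);line(P[m],'gripface')
m=reg&(img.max(2)<75)&(P[...,2]>82)&(P[...,2]<90)&(P[...,1]<-205);line(P[m],'griptop')
reg[:]=0;reg[105:140,265:300]=1
m=reg&(P[...,2]>272)&(P[...,2]<300);line(P[m],'bar')
# head top and base edge
m=(P[...,2]>203)&(P[...,2]<211);m[:140]=0;m[165:]=0;m[:,:290]=0;m[:,350:]=0
q=P[m];print('head',len(q),cv2.minAreaRect(q[:,:2].astype(np.float32)))
T=np.load('pics/top0.npz');P2=T['P'];im2=T['img']
m=(P2[...,2]>8)&(P2[...,2]<30)&(P2[...,0]>420)&(P2[...,0]<660)&(P2[...,1]>-320)&(P2[...,1]<230)
q=P2[m];print('base top view',len(q),np.round(np.percentile(q,[1,50,99],axis=0)))
```

```text
gripface 160 [ 9.90000e-01 -1.41000e-01  5.07327e+02 -2.44597e+02] ang -8.113703 [[ 483. -249.   58.]
 [ 508. -245.   70.]
 [ 532. -239.   82.]]
griptop 85 [ 9.85000e-01 -1.70000e-01  5.07788e+02 -2.40736e+02] ang -9.79701 [[ 484. -247.   82.]
 [ 505. -241.   84.]
 [ 532. -231.   87.]]
bar 277 [1.78000e-01 9.84000e-01 4.97572e+02 3.97630e+01] ang 79.77554 [[478. -15. 275.]
 [497.  36. 288.]
 [517. 107. 294.]]
head 736 ((595.2911987304688, 37.977439880371094), (119.25884246826172, 140.43637084960938), 89.13224792480469)
base top view 1645 [[ 450. -218.    8.]
 [ 513.   53.   15.]
 [ 647.  165.   30.]]
```

Call:
play_rows --jaw '[1, 1, 1, 1, 1]' --pt "0.035 -0.014 0" --pt "0.07 -0.027 0" --pt "0.105 -0.041 0" --pt "0.141 -0.055 0" --pt "0.176 -0.068 0" --yaw '[-5.4, -10.8, -16.2, -21.6, -27]'

```text
clock: 0.52
tool_pos: [382.2, -375.7, 216.1]
tcp_rot: [[0.596, 0.803, -0.0], [0.803, -0.596, 0.001], [0.0, -0.001, -1.0]]
ft_force: [-0.0, -0.6, -0.1]
gripper_width: 1.0
finger_force: 0.0
```

Call:
play_rows --jaw '[1, 1, 1, 1, 1]' --pt "0.037 0.004 0" --pt "0.075 0.008 0" --pt "0.113 0.011 0" --pt "0.15 0.015 0" --pt "0.188 0.019 0" --yaw '[-5.4, -10.8, -16.2, -21.6, -27]'

```text
clock: 0.93
tool_pos: [510.2, -236.6, 216.2]
tcp_rot: [[0.166, 0.986, -0.001], [0.986, -0.166, 0.0], [0.0, -0.001, -1.0]]
ft_force: [0.8, -0.6, 0.6]
gripper_width: 0.995
finger_force: 0.0
```

Run:
```python
from h import *
s=sense();print(np.round(s['tool_pos'],1),np.round(s['tcp_rot'],3).tolist(),s['clock'],np.round(s['ft_force'],1))
img,d,P,T=cloud('wrist');save(img,'w1');np.savez('pics/w1.npz',img=img,P=P)
m=(P[...,2]>78)&(P[...,2]<92)&(img.max(2)<80)&(np.abs(P[...,0]-508)<60)&(np.abs(P[...,1]+237)<40)
q=P[m];print(len(q),np.round(np.percentile(q,[3,50,97],axis=0)),cv2.minAreaRect(q[:,:2].astype(np.float32)) if len(q)>3 else 0)
```

```text
[ 510.2 -236.6  216.2] [[0.166, 0.986, -0.001], [0.986, -0.166, 0.0], [0.0, -0.001, -1.0]] 0.9333 [ 0.8 -0.6  0.6]
636 [[ 482. -244.   79.]
 [ 505. -235.   84.]
 [ 528. -228.   85.]] ((504.6534423828125, -236.377197265625), (13.227924346923828, 51.00480651855469), 81.78089141845703)
```

View pics/w1.png

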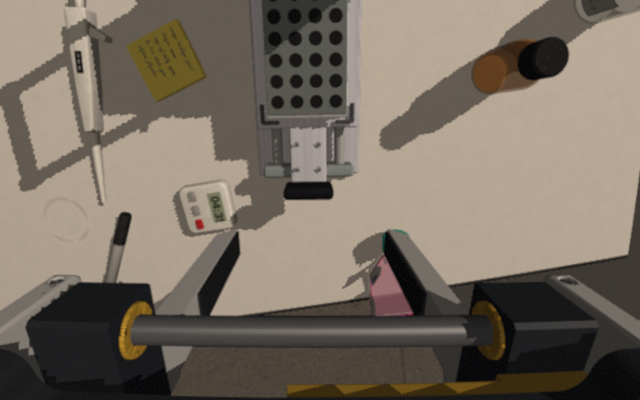

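The wrist view shows the grip plate at (308,190) and the carrier running straight up the image. The measured top is 51x13 mm, which matches the given size. I'll refine yaw from the carrier and base edges.

Run:
```python
from h import *
z=np.load('pics/w1.npz');img,P=z['img'],z['P']
ey=np.array([.156,.988]);ex=np.array([.988,-.156]);g=np.array([504.7,-236.4])
R=P[...,:2]-g; a=R@ex; b=R@ey
for nm,lo,hi,b0,b1 in[('carrier',50,80,75,160),('base',6,34,20,160)]:
    m=(P[...,2]>lo)&(P[...,2]<hi)&(b>b0)&(b<b1)&(abs(a)<75)
    A,B=a[m],b[m];c=[];l=[];h=[]
    for k in np.arange(b0,b1,6):
        s=(B>=k)&(B<k+6)
        if s.sum()>20: c.append(k+3);l.append(np.percentile(A[s],1));h.append(np.percentile(A[s],99))
    for e in(l,h):
        f=np.polyfit(c,e,1);print(nm,len(c),np.round(e,0)[::3],'slope deg',np.degrees(f[0]),'mean',np.mean(e))
```

```text
carrier 15 [-51. -52. -51. -52. -52.] slope deg -0.07854696174213821 mean -51.79942399641347
carrier 15 [51. 51. 51. 52. 50.] slope deg -1.1918737852269696 mean 51.07942381495036
base 12 [-61. -61. -61. -62.] slope deg -0.7557497403875445 mean -61.43167776111684
base 12 [62. 61. 61. 62.] slope deg 0.2436793573048957 mean 61.39702145534613
```

Call:
play_rows --jaw '[1, 1, 1, 1, 1]' --pt "0 -0.005 0.035" --pt "0 -0.005 0.07" --pt "0 -0.005 0.105" --pt "0 -0.005 0.135" --pt "0 -0.005 0.151" --yaw '[-1, -1, -1, -1, -1]'

```text
clock: 1.4
tool_pos: [502.0, -236.0, 61.6]
tcp_rot: [[0.154, 0.988, -0.006], [0.988, -0.154, 0.003], [0.002, -0.006, -1.0]]
ft_force: [-1.1, -0.4, -0.5]
gripper_width: 1.004
finger_force: 0.0
```

Call:
play_rows --jaw '[0.1, 0.1, 0.1, 0.1, 0.1]' --pt "0 0 0" --pt "0 0 0" --pt "0 0 0" --pt "0 0 0" --pt "0 0 0" --yaw '[0, 0, 0, 0, 0]' --grip_force 12

```text
clock: 1.82
tool_pos: [505.6, -238.2, 67.1]
tcp_rot: [[0.154, 0.988, 0.003], [0.988, -0.154, -0.002], [-0.001, 0.003, -1.0]]
ft_force: [0.4, 0.3, 0.3]
gripper_width: 0.68
finger_force: 0.0
```

Call:
play_rows --jaw '[0.1, 0.1, 0.1, 0.1, 0.1]' --pt "0 0 0" --pt "0 0 0" --pt "0 0 0" --pt "0 0 0" --pt "0 0 0" --yaw '[0, 0, 0, 0, 0]' --grip_force 12

```text
clock: 2.23
tool_pos: [506.1, -238.0, 66.5]
tcp_rot: [[0.154, 0.988, 0.003], [0.988, -0.154, -0.001], [-0.001, 0.004, -1.0]]
ft_force: [2.4, -0.0, 4.9]
gripper_width: 0.552
finger_force: 11.3
```

Run:
```python
from h import *
s=sense();print(np.round(s['tool_pos'],1),np.round(s['tcp_rot'],4).tolist(),s['clock'],np.round(s['ft_force'],1),s['gripper_width'],s['finger_force'])
```

```text
[ 506.1 -238.    66.5] [[0.1535, 0.9881, 0.0034], [0.9881, -0.1535, -0.0015], [-0.0009, 0.0036, -1.0]] 2.2333 [ 2.4 -0.   4.9] 0.5524660785978956 11.291158944368362
```

Call:
play_rows --jaw '[0.1, 0.1, 0.1, 0.1, 0.1]' --pt "0.015 0 0" --pt "0.035 0 0" --pt "0.06 0 0" --pt "0.085 0 0" --pt "0.1 0 0" --yaw '[0, 0, 0, 0, 0]'

```text
clock: 2.65
tool_pos: [521.0, -139.1, 66.4]
tcp_rot: [[0.152, 0.988, 0.002], [0.988, -0.152, -0.004], [-0.003, 0.003, -1.0]]
ft_force: [0.7, -6.1, 3.3]
gripper_width: 0.556
finger_force: 10.9
```

Call:
play_rows --jaw '[0.1, 0.1]' --pt "0.005 0 0" --pt "0.01 0 0" --yaw '[0, 0]'

```text
clock: 2.82
tool_pos: [522.4, -129.8, 66.4]
tcp_rot: [[0.152, 0.988, 0.002], [0.988, -0.152, -0.003], [-0.003, 0.002, -1.0]]
ft_force: [0.5, -3.5, 5.9]
gripper_width: 0.551
finger_force: 10.8
```

Run:
```python
from h import *
s=sense();print(np.round(s['tool_pos'],1),s['clock'],np.round(s['ft_force'],1),s['gripper_width'],s['finger_force'])
img,d,P,T=cloud('wrist');save(img,'w2');np.savez('pics/w2.npz',img=img,P=P)
img,d,P,T=cloud('side');np.savez('pics/side2.npz',img=img,P=P);c=cv2.resize(img[90:290,230:390],None,fx=3,fy=3,interpolation=cv2.INTER_CUBIC)
w=cv2.imread('pics/w2.png')[...,::-1]; w=cv2.resize(w,None,fx=.5,fy=.5)
o=np.zeros((600,800,3),np.uint8);o[:,:480]=c[:600];o[:200,480:]=w;save(o,'c2')
# base extents along press y from side (initial) and top views
g=np.array([504.7,-236.4]);ey=np.array([.152,.988]);ex=np.array([.988,-.152])
for f in('side0','top0','w1','w2'):
    P=np.load('pics/%s.npz'%f)['P'];a=(P[...,:2]-g)@ex;b=(P[...,:2]-g)@ey;z=P[...,2]
    for nm,m in[('base',(z>5)&(z<40)&(abs(a)<55)),('head',(z>125)&(z<206)&(a>-30)&(a<110)&(b>200)),('headtop',(z>203)&(z<211)&(a>-40)&(a<130)&(b>200)&(b<340)),('column',(z>45)&(z<115)&(a>66)&(a<114)&(b>200)&(b<340))]:
        if m.sum()>20: print(f,nm,m.sum(),'b',np.round(np.percentile(b[m],[.5,2,50,98,99.5])),'a',np.round(np.percentile(a[m],[1,50,99])))
```

```text
[ 522.4 -129.8   66.4] 2.8167 [ 0.5 -3.5  5.9] 0.5512964142978658 10.764315873384476
side0 base 1319 b [   3.    4.   75. 2336. 2517.] a [-54.  23.  55.]
side0 head 2768 b [214. 217. 253. 761. 763.] a [-27.  39. 109.]
side0 headtop 754 b [219. 221. 277. 333. 335.] a [-19.  52. 114.]
side0 column 343 b [232. 232. 236. 240. 242.] a [ 67.  90. 114.]
top0 base 2197 b [  8.  19. 332. 747. 750.] a [-54. -27.  50.]
top0 head 2008 b [218. 222. 608. 759. 760.] a [-29.  10. 109.]
top0 headtop 871 b [238. 243. 281. 320. 324.] a [-31.  57. 112.]
w1 base 2075 b [10. 20. 41. 62. 63.] a [-54.  22.  54.]
w2 base 12372 b [ 21.  23. 117. 169. 171.] a [-54.   1.  54.]
w2 column 2545 b [235. 236. 236. 237. 238.] a [ 66.  87. 109.]
```

View pics/c2.png

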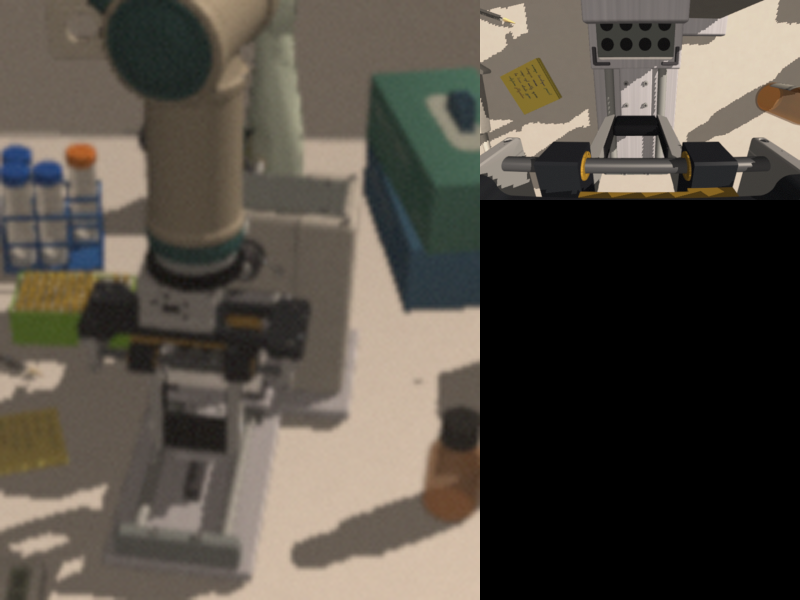

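The composite shows the carrier pinched at mid-travel. The column face is seen at b=236 in two views, so the station is about 31 mm further on. I'll check camera mount clearance to the press head and where the plate is now.

Run:
```python
from h import *
print(np.round(eyes.camera_params('wrist')['tool_from_camera'],2).tolist())
g=np.array([504.7,-236.4]);ey=np.array([.152,.988]);ex=np.array([.988,-.152])
z=np.load('pics/w2.npz');P=z['P'];img=z['img'];a=(P[...,:2]-g)@ex;b=(P[...,:2]-g)@ey
m=(abs(a)<24)&(P[...,2]>80)&(P[...,2]<90)&(b>90)&(b<135);print('plate top',m.sum(),np.round(np.percentile(b[m],[2,50,98]),1),np.round(np.percentile(a[m],[2,98])))
s=np.load('pics/side2.npz');P=s['P'];a=(P[...,:2]-g)@ex;b=(P[...,:2]-g)@ey
m=(abs(a)<20)&(P[...,2]>60)&(P[...,2]<80)&(b>80)&(b<135);print('plate face',m.sum(),np.round(np.percentile(b[m],[5,50,95]),1))
s=np.load('pics/side0.npz');P=s['P'];a=(P[...,:2]-g)@ex;b=(P[...,:2]-g)@ey
m=(abs(a)<20)&(P[...,2]>60)&(P[...,2]<80)&(b>-30)&(b<20);print('plate face0',m.sum(),np.round(np.percentile(b[m],[5,50,95]),1))
```

```text
[[0.0, -0.96, -0.28, 80.44], [1.0, 0.0, -0.0, -0.95], [0.0, -0.28, 0.96, -166.72], [0.0, 0.0, 0.0, 1.0]]
plate top 2030 [102.8 110.4 115.5] [-23.  23.]
plate face 85 [ 99.8 101.8 104.6]
plate face0 100 [-9.8 -8.  -5.9]
```

Call:
play_rows --jaw '[1, 1, 1, 1, 1]' --pt "0 0 0" --pt "0 0 0" --pt "0 0 0" --pt "0 0 -0.02" --pt "0 0 -0.045" --yaw '[0, 0, 0, 0, 0]'

```text
clock: 3.33
tool_pos: [518.6, -128.2, 108.3]
tcp_rot: [[0.154, 0.988, -0.008], [0.988, -0.154, 0.003], [0.001, -0.008, -1.0]]
ft_force: [-0.9, -1.3, 0.3]
gripper_width: 0.872
finger_force: 0.0
```

Run:
```python
from h import *
s=sense();print(np.round(s['joint_positions'],1),s['tool_pos'],s['gripper_width'],s['clock'],s['ft_force'])
```

```text
[-21.3  17.4 100.4  -0.   62.6 -12.5] [ 518.57439963 -128.16229258  108.28810188] 0.8717013712394353 3.3333 [-0.9221999  -1.32464727  0.26176875]
```

Call:
play_rows --jaw '[-0.6, -0.6, -0.6, -0.6, -0.6]' --pt "-0.015 0 0" --pt "-0.03 0 0" --pt "-0.045 0 0" --pt "-0.055 0 0" --pt "-0.055 0 0" --yaw '[7, 14, 21, 28, 35]' --grip_force 30

```text
clock: 3.75
tool_pos: [511.9, -185.0, 109.8]
tcp_rot: [[0.698, 0.716, -0.002], [0.716, -0.698, -0.0], [-0.002, -0.001, -1.0]]
ft_force: [1.0, -0.6, 0.8]
gripper_width: 0.59
finger_force: 0.0
```

Call:
play_rows --jaw '[-0.6, -0.6, -0.6, -0.6, -0.6]' --pt "0 0 0" --pt "0 0 0" --pt "0 0 0" --pt "0 0 0" --pt "0 0 0" --yaw '[7, 14, 21, 28, 35]'

```text
clock: 4.17
tool_pos: [511.8, -183.1, 109.6]
tcp_rot: [[0.982, 0.187, -0.002], [0.187, -0.982, 0.001], [-0.002, -0.001, -1.0]]
ft_force: [0.1, 1.4, -0.5]
gripper_width: 0.237
finger_force: 0.0
```

Call:
play_rows --jaw '[-0.6, -0.6, -0.6, -0.6, -0.6]' --pt "0 0 0" --pt "0 0 0.01" --pt "0 0 0.025" --pt "0 0 0.044" --pt "0 0 0.044" --yaw '[7, 14, 20, 20, 20]'

```text
clock: 4.58
tool_pos: [509.6, -181.9, 62.9]
tcp_rot: [[0.988, -0.154, -0.008], [-0.154, -0.988, 0.004], [-0.008, -0.002, -1.0]]
ft_force: [-0.2, -0.8, -0.7]
gripper_width: 0.202
finger_force: 0.0
```

Run:
```python
from h import *
g=np.array([504.7,-236.4]);ey=np.array([.152,.988]);ex=np.array([.988,-.152])
s=sense();t=np.array(s['tool_pos']);print(t,(t[:2]-g)@ex,(t[:2]-g)@ey,s['gripper_width'],s['clock'],s['ft_force'],s['joint_positions'][5])
img,d,P,T=cloud('side');a=(P[...,:2]-g)@ex;b=(P[...,:2]-g)@ey
save(cv2.resize(img[110:290,240:380],None,fx=3.3,fy=3.3,interpolation=cv2.INTER_CUBIC),'c3')
for lo,hi in((20,24),(-24,-20)):
    m=(a>lo)&(a<hi)&(P[...,2]>60)&(P[...,2]<80)&(b>80)&(b<135)
    if m.sum()>3:print('face',m.sum(),np.round(np.percentile(b[m],[5,50,95]),1))
m=(abs(a)<12)&(P[...,2]>60)&(P[...,2]<110)&(b>20)&(b<100);print('fingers',m.sum(),np.round(np.percentile(b[m],[2,50,98]),1))
```

```text
[ 509.57458043 -181.88880529   62.94934741] -3.469616133295761 54.597996593977925 0.20224215877116342 4.5833 [-0.22401696 -0.76843797 -0.65253671] 71.85401208764829
face 13 [ 99.9 102.  104.5]
fingers 74 [29.5 31.7 35.9]
```

View pics/c3.png

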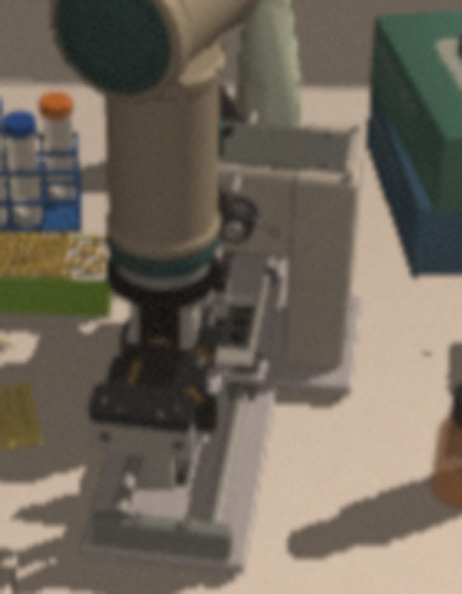

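The arm is now turned, with the fingers 26 mm behind the plate and clear of the lever. I'll push along tool -y.

Call:
play_rows --jaw '[-0.6, -0.6, -0.6, -0.6, -0.6]' --pt "0 -0.012 0" --pt "0 -0.022 0" --pt "0 -0.032 0" --pt "0 -0.041 0" --pt "0 -0.047 0" --yaw '[0, 0, 0, 0, 0]'

```text
clock: 5.05
tool_pos: [520.7, -136.0, 67.3]
tcp_rot: [[0.988, -0.152, 0.001], [-0.152, -0.988, -0.002], [0.001, 0.002, -1.0]]
ft_force: [-1.0, -3.4, 1.9]
gripper_width: 0.198
finger_force: 2.0
```

Call:
play_rows --jaw '[-0.6, -0.6, -0.6, -0.6]' --pt "0 -0.001 0" --pt "0 -0.002 0" --pt "0 -0.003 0" --pt "0 -0.003 0" --yaw '[0, 0, 0, 0]'

```text
clock: 5.38
tool_pos: [520.7, -133.3, 66.5]
tcp_rot: [[0.988, -0.154, 0.0], [-0.154, -0.988, 0.001], [0.0, -0.001, -1.0]]
ft_force: [-0.5, -0.4, -0.7]
gripper_width: 0.198
finger_force: 0.0
```

```bash
cat > st.py <<'E'
from h import *
g=np.array([504.7,-236.4]);ey=np.array([.152,.988]);ex=np.array([.988,-.152])
s=sense();t=np.array(s['tool_pos']);f=np.array(s['ft_force'])
print('a,b',np.round([(t[:2]-g)@ex,(t[:2]-g)@ey],1),'F along ey',round(f[:2]@ey,1),s['clock'],s['gripper_width'])
img,d,P,T=cloud('side');a=(P[...,:2]-g)@ex;b=(P[...,:2]-g)@ey
for lo,hi in((16,25),(-25,-16)):
    m=(a>lo)&(a<hi)&(P[...,2]>60)&(P[...,2]<80)&(b>105)&(b<165)
    if m.sum()>3:print('face',m.sum(),np.round(np.percentile(b[m],[5,25,50,95]),1))
E
python3 st.py
```

```text
a,b [  0.2 104.3] F along ey -0.5 5.3833 0.19833390836555512
face 10 [122.9 124.1 125.4 127.3]
```

Call:
play_rows --jaw '[-0.6, -0.6, -0.6, -0.6]' --pt "0 -0.001 0" --pt "0 -0.002 0" --pt "0 -0.003 0" --pt "0 -0.004 0" --yaw '[0, 0, 0, 0]'

```text
clock: 5.77
tool_pos: [521.2, -130.4, 66.4]
tcp_rot: [[0.988, -0.153, -0.0], [-0.153, -0.988, -0.001], [-0.0, 0.001, -1.0]]
ft_force: [-1.0, -2.8, -0.5]
gripper_width: 0.201
finger_force: 1.4
```

Call:
play_rows --jaw '[-0.6, -0.6]' --pt "0 -0.001 0" --pt "0 -0.001 0" --yaw '[0, 0]'

```text
clock: 5.93
tool_pos: [521.5, -128.2, 66.4]
tcp_rot: [[0.988, -0.154, 0.0], [-0.154, -0.988, 0.001], [-0.0, -0.001, -1.0]]
ft_force: [0.4, -0.2, -0.1]
gripper_width: 0.199
finger_force: 0.0
```

```bash
python3 st.py
```

```text
a,b [1.000e-01 1.095e+02] F along ey -0.1 5.9333 0.199278603640408
face 14 [127.7 129.3 130.4 133.2]
```

Call:
play_rows --jaw '[-0.6, -0.6, -0.6]' --pt "0 -0.0005 0" --pt "0 -0.001 0" --pt "0 -0.001 0" --yaw '[0, 0, 0]'

```text
clock: 6.23
tool_pos: [521.6, -127.5, 66.5]
tcp_rot: [[0.988, -0.153, 0.0], [-0.153, -0.988, 0.0], [0.0, -0.0, -1.0]]
ft_force: [-0.2, -0.3, -0.7]
gripper_width: 0.2
finger_force: 0.2
```

Call:
play_rows --jaw '[-0.6, -0.6, -0.6]' --pt "0 -0.0005 0" --pt "0 -0.001 0" --pt "0 -0.001 0" --yaw '[0, 0, 0]'

```text
clock: 6.48
tool_pos: [521.8, -126.5, 66.5]
tcp_rot: [[0.988, -0.154, 0.0], [-0.154, -0.988, 0.0], [0.0, -0.0, -1.0]]
ft_force: [-0.6, 0.1, 0.4]
gripper_width: 0.199
finger_force: 0.0
```

```bash
python3 st.py
```

```text
a,b [  0.2 111.2] F along ey -0.0 6.4833 0.19888869204831217
face 11 [130.5 131.  132.  134. ]
```

Call:
play_rows --jaw '[-0.6, -0.6, -0.6]' --pt "0 -0.0005 0" --pt "0 -0.001 0" --pt "0 -0.001 0" --yaw '[0, 0, 0]'

```text
clock: 6.78
tool_pos: [521.9, -125.7, 66.5]
tcp_rot: [[0.988, -0.153, 0.0], [-0.153, -0.988, 0.0], [-0.0, -0.0, -1.0]]
ft_force: [-0.1, -0.2, -0.1]
gripper_width: 0.202
finger_force: 0.0
```

```bash
python3 st.py
```

```text
a,b [  0.2 112. ] F along ey -0.3 6.7833 0.20215762424244801
face 11 [132.4 133.6 134.2 136.9]
```

Call:
play_rows --jaw '[-0.6, -0.6]' --pt "0 -0.0005 0" --pt "0 -0.001 0" --yaw '[0, 0]'

```text
clock: 7.0
tool_pos: [522.1, -124.8, 66.5]
tcp_rot: [[0.988, -0.154, 0.0], [-0.154, -0.988, -0.0], [0.0, 0.0, -1.0]]
ft_force: [0.4, 0.5, 0.3]
gripper_width: 0.198
finger_force: 0.0
```

```bash
python3 st.py; sleep 0; python3 st.py
```

```text
a,b [  0.2 112.9] F along ey 0.5 7.0 0.1980249086497142
face 13 [131.  132.2 133.3 136.1]
a,b [  0.2 113. ] F along ey 0.5 7.05 0.19842461264239392
face 11 [130.4 132.  132.8 134.5]
```

Call:
play_rows --jaw '[-0.6, -0.6]' --pt "0 -0.0005 0" --pt "0 -0.001 0" --yaw '[0, 0]'

```text
clock: 7.27
tool_pos: [522.2, -124.3, 66.5]
tcp_rot: [[0.988, -0.153, -0.0], [-0.153, -0.988, -0.001], [0.0, 0.001, -1.0]]
ft_force: [-0.2, -1.3, 0.3]
gripper_width: 0.201
finger_force: 1.2
```

```bash
python3 st.py;python3 st.py
```

```text
a,b [  0.2 113.4] F along ey -1.3 7.2667 0.2012499594817919
face 8 [133.3 133.6 134.  135.9]
a,b [  0.2 113.4] F along ey -2.1 7.3167 0.19911621449309652
face 9 [131.3 133.  133.8 136.1]
```

Call:
play_rows --jaw '[-0.6, -0.6]' --pt "0 -0.0004 0" --pt "0 -0.0004 0" --yaw '[0, 0]'

```text
clock: 7.53
tool_pos: [522.2, -124.1, 66.5]
tcp_rot: [[0.988, -0.153, -0.0], [-0.153, -0.988, -0.001], [0.0, 0.001, -1.0]]
ft_force: [-1.4, -3.6, -0.7]
gripper_width: 0.203
finger_force: 1.9
```

```bash
python3 st.py;python3 st.py
```

```text
a,b [  0.2 113.6] F along ey -3.8 7.5333 0.20348239284907424
face 8 [130.5 133.  133.7 135.4]
a,b [  0.2 113.6] F along ey -4.5 7.5833 0.1975728360075816
face 9 [132.3 133.  134.4 137. ]
```

Holding 4.5 N at rest without slipping means the ball is in the notch. I'll back off and rise for the lever.

Call:
play_rows --jaw '[-0.6, -0.6, -0.6, -0.6, -0.6]' --pt "0 0.003 0" --pt "0 0.02 0" --pt "0 0.04 0" --pt "0 0.04 -0.035" --pt "0 0.04 -0.07" --yaw '[0, 0, 0, 0, 0]'

```text
clock: 8.05
tool_pos: [514.5, -162.3, 135.2]
tcp_rot: [[0.988, -0.155, -0.005], [-0.155, -0.988, 0.004], [-0.006, -0.003, -1.0]]
ft_force: [0.4, -0.5, -0.1]
gripper_width: 0.197
finger_force: 0.0
```

Call:
play_rows --jaw '[0, 0, 0, 0, 0]' --pt "0 0 -0.039" --pt "0 0 -0.078" --pt "0 0 -0.117" --pt "0 0 -0.156" --pt "0 0 -0.194" --yaw '[-7, -14, -21, -28, -35]'

```text
clock: 8.47
tool_pos: [516.0, -161.8, 332.7]
tcp_rot: [[0.895, 0.447, 0.001], [0.447, -0.895, 0.002], [0.002, -0.001, -1.0]]
ft_force: [1.2, -0.1, 0.3]
gripper_width: 0.492
finger_force: 0.0
```

Call:
play_rows --jaw '[0, 0, 0, 0, 0]' --pt "0 0 0" --pt "0 0 0" --pt "0 0 0" --pt "0 0 0" --pt "0 0 0" --yaw '[-7, -14, -21, -28, -35]'

```text
clock: 8.88
tool_pos: [516.3, -162.0, 330.5]
tcp_rot: [[0.476, 0.879, 0.001], [0.879, -0.476, 0.002], [0.002, -0.0, -1.0]]
ft_force: [1.1, 0.7, 0.2]
gripper_width: 0.497
finger_force: 0.0
```

Call:
play_rows --jaw '[0, 0, 0, 0, 0]' --pt "0 0 0" --pt "0 0 0" --pt "0 0 0" --pt "0 0 0" --pt "0 0 0" --yaw '[-7, -14, -20, -20, -20]'

```text
clock: 9.3
tool_pos: [516.2, -162.4, 330.4]
tcp_rot: [[0.156, 0.988, 0.0], [0.988, -0.156, 0.001], [0.001, 0.0, -1.0]]
ft_force: [0.3, -0.4, 0.1]
gripper_width: 0.503
finger_force: 0.0
```

```bash
python3 st.py
python3 - <<'E'
from h import *
g=np.array([504.7,-236.4]);ey=np.array([.152,.988]);ex=np.array([.988,-.152])
s=sense();print(np.round(s['tool_pos'],1),np.round(s['tcp_rot'],3).tolist())
img,d,P,T=cloud('side');a=(P[...,:2]-g)@ex;b=(P[...,:2]-g)@ey
m=(abs(a)<23)&(P[...,2]>58)&(P[...,2]<80)&(b>100)&(b<165)&(img.max(2)<80);print('face',m.sum(),np.round(np.percentile(b[m],[5,25,50,75]),1))
img,d,P,T=cloud('wrist');save(img,'w4');a=(P[...,:2]-g)@ex;b=(P[...,:2]-g)@ey
m=(abs(a)<23)&(P[...,2]>80)&(P[...,2]<90)&(b>120)&(b<160)&(img.max(2)<80)
if m.sum()>5:print('plate top',m.sum(),np.round(np.percentile(b[m],[2,50,98]),1))
m=(P[...,2]>275)&(P[...,2]<300)&(a<-20)&(a>-90)&(b>200)
if m.sum()>5:
    q=np.c_[a[m],b[m]].astype(np.float32);print('bar',m.sum(),np.round(np.percentile(q,[2,50,98],axis=0),1),cv2.minAreaRect(q))
E
```

```text
a,b [ 0.1 74.9] F along ey -0.3 9.3 0.5032220925964797
face 24 [131.2 133.  133.6 137.3]
face 11 [131.6 132.8 134.1 134.5]
[ 516.2 -162.5  330.4] [[0.156, 0.988, 0.0], [0.988, -0.156, 0.001], [0.001, 0.0, -1.0]]
face 108 [131.1 132.5 133.5 135. ]
plate top 342 [134.9 141.  146.8]
bar 682 [[-65.4 217.1]
 [-51.5 218.2]
 [-40.  224.5]] ((-52.85343551635742, 220.69464111328125), (28.414072036743164, 8.689848899841309), 4.780594348907471)
```

The plate top reads 141.0, where 141 was expected, so the carrier is home. The bar's near end is at a≈-53, which is also as expected. I'll go over the bar and pinch it.

Call:
play_rows --jaw '[0, 0, 0, 0, 0]' --pt "0.04 -0.01 0" --pt "0.08 -0.02 0" --pt "0.12 -0.031 0" --pt "0.16 -0.042 0" --pt "0.198 -0.053 0" --yaw '[0, 0, 0, 0, 0]'

```text
clock: 9.87
tool_pos: [493.6, 42.8, 330.5]
tcp_rot: [[0.155, 0.988, 0.0], [0.988, -0.155, 0.001], [0.001, 0.0, -1.0]]
ft_force: [0.8, 0.3, -0.2]
gripper_width: 0.5
finger_force: 0.0
```

Call:
play_rows --jaw '[0, 0, 0, 0, 0]' --pt "0.004 0 0" --pt "0.006 0 0" --pt "0.006 0 0.02" --pt "0.006 0 0.045" --pt "0.006 0 0.058" --yaw '[0, 0, 0, 0, 0]'

```text
clock: 10.28
tool_pos: [494.5, 45.4, 270.3]
tcp_rot: [[0.155, 0.988, -0.003], [0.988, -0.155, -0.001], [-0.001, -0.002, -1.0]]
ft_force: [-0.6, 1.4, -0.4]
gripper_width: 0.499
finger_force: 0.0
```

```bash
python3 st.py
python3 - <<'E'
from h import *
s=sense();print(np.round(s['tool_pos'],1),np.round(s['ft_force'],1))
img,d,P,T=cloud('side');c=cv2.resize(img[80:280,220:400],None,fx=3,fy=3,interpolation=cv2.INTER_CUBIC);save(c,'c5')
E
```

```text
a,b [-53.  276.9] F along ey 1.2 10.2833 0.498592503900639
face 18 [131.8 132.6 133.9 137.1]
face 13 [132.4 134.2 134.8 137.3]
[493.2  45.4 268.3] [-0.9  0.1 -2.2]
```

View pics/c5.png

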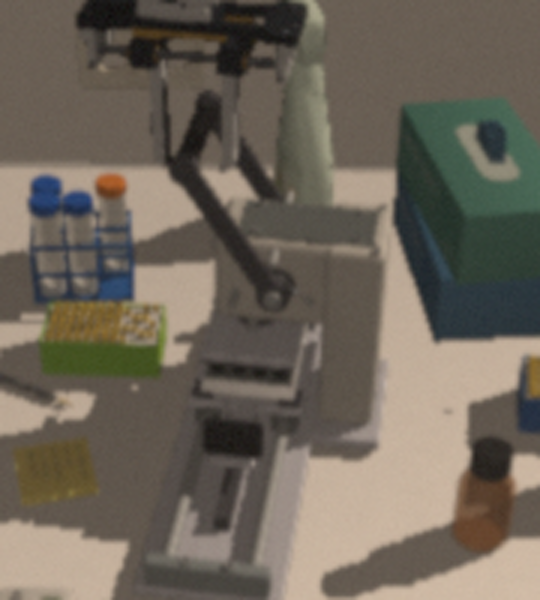

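The fingers straddle the bar (fingers at 160 and 232, bar at about 200), and the carrier is seated under the head. I'll close on it.

Call:
play_rows --jaw '[-1, -1, -1, -1, -1]' --pt "0 0 0" --pt "0 0 0" --pt "0 0 0" --pt "0 0 0" --pt "0 0 0" --yaw '[0, 0, 0, 0, 0]' --grip_force 35

```text
clock: 10.8
tool_pos: [494.0, 46.7, 273.2]
tcp_rot: [[0.154, 0.988, -0.002], [0.988, -0.154, 0.0], [-0.0, -0.002, -1.0]]
ft_force: [-1.1, 0.4, 3.8]
gripper_width: 0.193
finger_force: 35.0
```

```bash
python3 st.py
python3 - <<'E'
from h import *
s=sense();print(np.round(s['tool_pos'],1),np.round(s['ft_force'],1),s['finger_force'],s['gripper_width']*94)
for q in np.arange(0,.91,.1): print(round(q,1),np.round([-140*(np.sin(.576+q)-np.sin(.576)),140*(np.cos(.576+q)-np.cos(.576))],1))
E
```

```text
a,b [-53.6 278.1] F along ey 0.2 10.8 0.19349243932353014
face 22 [131.3 132.7 133.5 136.6]
face 11 [131.5 133.3 134.1 135.9]
[494.   46.7 273.3] [-4.8 -0.5  5.2] 35.001177191734314 18.120428824078274
0.0 [-0.  0.]
0.1 [-11.3  -8.2]
0.2 [-21.8 -17.5]
0.3 [-31.3 -27.8]
0.4 [-39.7 -39. ]
0.5 [-47.  -50.9]
0.6 [-53.  -63.6]
0.7 [-57.7 -76.7]
0.8 [-61.1 -90.3]
0.9 [ -63.1 -104.2]
```

Call:
play_rows --jaw '[-1, -1, -1, -1, -1]' --pt "0 -0.0058 0.004" --pt "0 -0.0113 0.0082" --pt "0 -0.0167 0.0127" --pt "0 -0.0218 0.0175" --pt "0 -0.0267 0.0225" --yaw '[0, 0, 0, 0, 0]'

```text
clock: 11.27
tool_pos: [471.5, 50.2, 253.0]
tcp_rot: [[0.153, 0.988, 0.009], [0.988, -0.153, -0.002], [-0.001, 0.01, -1.0]]
ft_force: [0.1, -1.7, 8.8]
gripper_width: 0.194
finger_force: 35.0
```

```bash
python3 st.py
python3 - <<'E'
from h import *
s=sense();print(np.round(s['tool_pos'],1),np.round(s['ft_force'],1),s['finger_force'],s['gripper_width']*94)
E
```

```text
a,b [-76.4 278.1] F along ey -1.7 11.2667 0.19368814598501105
face 18 [131.3 132.2 133.1 136.1]
face 13 [131.8 132.7 134.1 136.9]
[470.4  50.3 251.9] [ 0.6 -1.1  8.2] 35.012322664260864 18.315581247060774
```

Call:
play_rows --jaw '[-1, -1, -1, -1, -1]' --pt "0 -0.0089 0.0108" --pt "0 -0.0168 0.0224" --pt "0 -0.0234 0.0347" --pt "0 -0.0288 0.0476" --pt "0 -0.0318 0.0569" --yaw '[0, 0, 0, 0, 0]'

```text
clock: 11.73
tool_pos: [438.3, 55.1, 194.7]
tcp_rot: [[0.153, 0.988, 0.005], [0.988, -0.153, -0.002], [-0.001, 0.005, -1.0]]
ft_force: [-2.6, -0.9, 10.8]
gripper_width: 0.193
finger_force: 35.0
```

```bash
python3 st.py
python3 - <<'E'
from h import *
s=sense();print(np.round(s['tool_pos'],1),np.round(s['ft_force'],1),s['finger_force'],s['gripper_width']*94)
E
```

```text
a,b [-109.9  278. ] F along ey -1.2 11.7333 0.19254037617874534
face 18 [132.3 133.2 134.2 135.6]
face 12 [131.1 133.2 133.7 135.4]
[437.8  55.2 193.2] [-1.1 -1.3  8.1] 35.012898445129395 17.918303877415294
```

Call:
play_rows --jaw '[-1, -1, -1, -1, -1]' --pt "0 -0.0026 0.0109" --pt "0 -0.0038 0.0178" --pt "0 -0.0046 0.0248" --pt "0 -0.0046 0.0255" --pt "0 -0.0046 0.0255" --yaw '[0, 0, 0, 0, 0]'

```text
clock: 12.2
tool_pos: [432.5, 56.0, 169.0]
tcp_rot: [[0.153, 0.988, 0.001], [0.988, -0.153, -0.001], [-0.001, 0.001, -1.0]]
ft_force: [-4.4, -1.3, 10.7]
gripper_width: 0.194
finger_force: 35.0
```

```bash
python3 st.py
python3 - <<'E'
from h import *
s=sense();print(np.round(s['tool_pos'],1),np.round(s['ft_force'],1),s['finger_force'],s['gripper_width']*94)
E
```

```text
a,b [-115.7  277.9] F along ey -1.9 12.2 0.19405092490929604
face 22 [131.2 132.2 132.9 135.5]
face 11 [131.1 132.2 133.8 136.7]
[432.6  56.  169.1] [-5.4 -0.9 11.3] 35.013315081596375 18.224209476720663
```

Call:
play_rows --jaw '[-1, -1, -1, -1]' --pt "0 0 0.0005" --pt "0 0 0.001" --pt "0 0 0.0015" --pt "0 0 0.0015" --yaw '[0, 0, 0, 0]'

```text
clock: 12.58
tool_pos: [432.4, 56.0, 167.8]
tcp_rot: [[0.153, 0.988, 0.001], [0.988, -0.153, -0.001], [-0.001, 0.001, -1.0]]
ft_force: [-6.5, -1.0, 13.1]
gripper_width: 0.193
finger_force: 35.0
```

```bash
python3 st.py
python3 - <<'E'
from h import *
s=sense();print(np.round(s['tool_pos'],1),np.round(s['ft_force'],1),s['finger_force'],s['gripper_width']*94)
img,d,P,T=cloud('side');c=cv2.resize(img[80:280,220:400],None,fx=3,fy=3,interpolation=cv2.INTER_CUBIC);save(c,'c6')
E
```

```text
a,b [-115.9  277.9] F along ey -2.0 12.5833 0.19263752296782546
face 21 [131.8 132.6 133.2 136.6]
face 13 [131.7 132.5 134.  136. ]
[432.4  56.  167.9] [-6.5 -0.7 12.7] 35.01299858093262 18.130848108472904
```

View pics/c6.png

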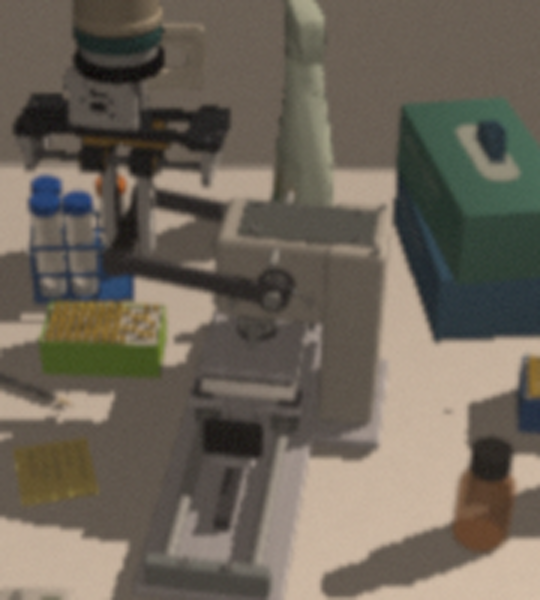

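The lever is nearly level and the platen is down on the plate. I'll press a little further to bear on the hard stop.

Call:
play_rows --jaw '[-1, -1, -1, -1]' --pt "0 0 0.001" --pt "0 0 0.002" --pt "0 0 0.002" --pt "0 0 0.002" --yaw '[0, 0, 0, 0]'

```text
clock: 13.02
tool_pos: [432.1, 56.1, 165.7]
tcp_rot: [[0.153, 0.988, 0.0], [0.988, -0.153, -0.001], [-0.001, 0.0, -1.0]]
ft_force: [-5.5, -0.1, 12.5]
gripper_width: 0.193
finger_force: 35.0
```

```bash
python3 st.py
python3 - <<'E'
from h import *
s=sense();print(np.round(s['tool_pos'],1),np.round(s['ft_force'],1),s['finger_force'],s['gripper_width']*94)
P=cloud('side')[2];g=np.array([504.7,-236.4]);ey=np.array([.152,.988]);ex=np.array([.988,-.152]);a=(P[...,:2]-g)@ex;b=(P[...,:2]-g)@ey;z=P[...,2]
# near arm: outer face b~220
m=(b>210)&(b<228)&(a>-130)&(a<0)&(z>130)&(z<215)
v=cv2.fitLine(np.c_[a[m],z[m]].astype(np.float32),cv2.DIST_HUBER,0,.01,.01).ravel();print('arm',m.sum(),np.round(v,3),'q',np.pi/2-.576+np.arctan(-v[1]/v[0])*-1*-1)
E
```

```text
a,b [-116.2  277.9] F along ey -0.9 13.0167 0.19342896394095085
face 17 [130.5 131.5 132.6 135.4]
face 11 [132.3 132.8 134.  135.6]
[432.1  56.1 165.7] [-5.2 -1.5 11.4] 35.013025403022766 17.863077086746983
arm 378 [ 9.8800e-01 -1.5100e-01 -6.2174e+01  1.7726e+02] q 1.146824
```

Call:
play_rows --jaw '[-1, -1, -1, -1, -1]' --pt "0 0 0" --pt "0 0 0.001" --pt "0 0 0.002" --pt "0 0 0.003" --pt "0 0 0.003" --yaw '[0, 0, 0, 0, 0]' --grip_force 55

```text
clock: 13.53
tool_pos: [431.8, 56.1, 162.9]
tcp_rot: [[0.153, 0.988, -0.0], [0.988, -0.153, -0.001], [-0.001, -0.0, -1.0]]
ft_force: [-7.6, -0.7, 14.0]
gripper_width: 0.189
finger_force: 55.0
```

```bash
cat > arm.py <<'E'
from h import *
s=sense();print(np.round(s['tool_pos'],1),np.round(s['ft_force'],1),s['finger_force'],s['gripper_width']*94,s['clock'])
img,_,P,_=cloud('side');g=np.array([504.7,-236.4]);ey=np.array([.152,.988]);ex=np.array([.988,-.152])
def arm(img,P,n):
    a=(P[...,:2]-g)@ex;b=(P[...,:2]-g)@ey;z=P[...,2]
    rr=np.hypot(a-22,z-165)
    m=(b>212)&(b<228)&(img.max(2)<95)&(rr>25)&(rr<138)&(a<22)&(z>150)
    v=cv2.fitLine(np.c_[a[m],z[m]].astype(np.float32),cv2.DIST_HUBER,0,.01,.01).ravel()
    w=np.arctan2(abs(v[0]),-np.sign(v[0])*v[1])
    print(n,m.sum(),np.round(v,2),'q line',round(w-.576,3),'q from pivot',round(np.median(np.arctan2(22-a[m],z[m]-165))-.576,3))
z=np.load('pics/side0.npz');arm(z['img'],z['P'],'rest')
arm(img,P,'now')
E
python3 arm.py
```

```text
[431.8  56.1 162.9] [-7.6 -0.7 14. ] 55.01427233219147 17.752498232808705 13.5333
rest 332 [  0.53  -0.85 -20.1  234.97] q line -0.016 q from pivot -0.035
now 308 [ 9.9000e-01 -1.3000e-01 -5.7780e+01  1.7567e+02] q line 0.867 q from pivot 0.862
```

Call:
play_rows --jaw '[-1, -1, -1, -1]' --pt "0 0 0.001" --pt "0 0 0.002" --pt "0 0 0.003" --pt "0 0 0.003" --yaw '[0, 0, 0, 0]'

```text
clock: 13.92
tool_pos: [431.6, 56.2, 160.9]
tcp_rot: [[0.152, 0.988, -0.0], [0.988, -0.152, -0.001], [-0.001, -0.0, -1.0]]
ft_force: [-9.7, -0.3, 20.6]
gripper_width: 0.189
finger_force: 55.0
```

```bash
python3 arm.py
```

```text
[431.6  56.2 160.9] [-9.7 -0.3 20.6] 55.02111375331879 17.753737857357642 13.9167
rest 332 [  0.53  -0.85 -20.1  234.97] q line -0.016 q from pivot -0.035
now 305 [ 9.900e-01 -1.100e-01 -5.980e+01  1.749e+02] q line 0.882 q from pivot 0.874
```

Call:
play_rows --jaw '[-1, -1, -1, -1]' --pt "0 0 0.001" --pt "0 0 0.002" --pt "0 0 0.002" --pt "0 0 0.002" --yaw '[0, 0, 0, 0]'

```text
clock: 14.3
tool_pos: [431.7, 56.2, 160.5]
tcp_rot: [[0.152, 0.988, 0.001], [0.988, -0.152, -0.001], [-0.001, 0.001, -1.0]]
ft_force: [-12.8, -0.4, 33.5]
gripper_width: 0.189
finger_force: 55.0
```

```bash
python3 arm.py; python3 st.py
```

```text
[431.7  56.2 160.5] [-12.8  -0.4  33.5] 55.025641322135925 17.771012954051617 14.3
rest 332 [  0.53  -0.85 -20.1  234.97] q line -0.016 q from pivot -0.035
now 309 [ 9.900e-01 -1.100e-01 -5.933e+01  1.744e+02] q line 0.884 q from pivot 0.879
a,b [-116.6  277.9] F along ey -2.8 14.35 0.18960318379511998
face 17 [131.9 133.1 133.6 136.6]
face 12 [131.9 132.9 133.6 135.9]
```

The force jumped to 33 N with almost no further travel, so the lever is on its stop with the carrier still home. Handing in.

```bash
python3 -c "
from plant import r
print(r.finish_job())"
```

```text
the job is handed in; nothing more can be done
None
```

I handed the job in at about 14 s: the carrier is in the station detent and the fingers still hold the lever on its hard stop at about 33 N. The hand-in returned no verdict, and the platen's force on the mat was not measured.

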